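Empty the specimen box into the discard basket

TASK

The old sample tubes in the grey specimen box are due for disposal. Swing the box's lid right back until its sprung hinge snaps over and holds it open, then pick up the box and tip all three tubes out of its open end into the basket. Put the empty box down upright on the desk with its lid still fully back so it can air, and leave the basket and the other things on the desk where they are.

Things in the scene. Friction and masses are not known exactly. Their poses are not given: they have to be found in the camera images.
- sample_box: Grey plastic specimen box, 108 long (x) x 58 wide (y) x 40 mm high without lid, about 0.47 kg in all (varies), loose on the desk. Origin: centre of its underside; +x to the hinge end, -x to the pouring end, z up. Floor top at 5 mm, walls 3 mm. The long side walls are plain: with the lid back the box is gripped across them, 58 mm, from above at mid-length; 28 mm up is a good height.
- box_lid (a joint): Lid angle, rad: 0 shut, 2.75 (158 degrees) fully back at its stop. A small over-centre spring strut, outside the +y wall in the last 25 mm at the hinge end, resists opening (at most 0.06 N m, under 1 N at the pull) up to its dead point at 1.85 rad; released before it the lid falls shut, beyond it is pulled to the stop and held with 0.05 N m even while tipped.
- lid_pull (a point): Middle of the T-pull on the lid's front: a metal roller 36 long (box's y), 14 mm thick, flat-ended, spinning freely on its axle, 21 mm out from the lid's front on a 12 mm neck. Lid shut: 41 mm above the desk, 78 mm to -x of the box's centre. Pinch its two ends from above, fingertips at most 12 mm below its middle. Lid: white, 114 x 64 x 5 mm; its 36 mm deep front flap closes the open end.
- lid_hinge (a point): Middle of the lid's hinge line, along the box's y: 57 mm to +x of the box's centre, 40 mm above its underside; 135 mm from lid_pull. Axes as the box's.
- box_mouth (a point): Middle of the pouring end: 54 mm to -x of the box's centre, 12 mm above its underside. There is no wall here, only a lip where the smooth floor rises 4 mm over the last 19 mm: the tubes stay in while the box is level and slide out when this end is tipped down 45 to 60 degrees. Axes as the box's.
- tube_0_mid (a point): Capped sample tube, clear body 12 mm thick with a 15 mm cap, 84 mm long, about 12 g; lies in the box along its length, cap towards the pouring end. This point is the middle of its length, on its axis; z runs from the round end to the cap.
- tube_1_mid (a point): Capped sample tube, clear body 12 mm thick with a 15 mm cap, 84 mm long, about 12 g; lies in the box along its length, cap towards the pouring end. This point is the middle of its length, on its axis; z runs from the round end to the cap.
- tube_2_mid (a point): Capped sample tube, clear body 12 mm thick with a 15 mm cap, 84 mm long, about 12 g; lies in the box along its length, cap towards the pouring end. This point is the middle of its length, on its axis; z runs from the round end to the cap.
- discard_basket: Plastic basket (a green one nested in a blue one), 120 (x) x 158 (y) x 75 mm high, standing on the desk, loose, 0.5 kg. Origin: centre of its underside, z up. Open inside 94 (x) x 132 mm (y), inner floor 20 mm above the underside, walls 6 mm.
- spray: Bystander: white squeeze bottle, 37 mm thick, 118 mm high, standing; origin at the centre of its underside.
- tip_carton: Bystander: small pale carton 58 x 54 x 84 mm high, standing; origin at the centre of its underside.
- beaker: Bystander: white plastic beaker 66 mm wide, 73 mm high, standing; origin at the centre of its underside.
- marker: Bystander: black marker pen, 132 mm long, 14 mm thick, lying in front of the box; origin under its middle.
- tweezers: Bystander: steel forceps, 135 x 24 x 10 mm, lying; origin under their middle.

How it is judged (in metres and radians):
On the way, in this order (a step that is already met when the one before it is completed fails the run):
1. the lid is swung fully back, over the dead point of its hinge spring (past 2.5 rad), with the box level within 0.25 rad and the three tubes still in it (value of joint box_lid above 2.5 rad and angle between sample_box's own z axis and vertical below 0.25 rad and distance between each of tube_0_mid, tube_1_mid, tube_2_mid and sample_box below 0.07 m), for 0.3 s.
2. the box is tipped by more than 0.6 rad with its lid still back (past 2.4 rad) (angle between sample_box's own z axis and vertical above 0.6 rad and value of joint box_lid above 2.4 rad), for 0.2 s.
At the end, for the whole second after the job is handed in: All three tubes lie in the basket (their middles between its inner walls and below its rim), the box stands upright (within 0.1 rad) and still on the desk (underside within 8 mm of the top) with its lid fully back (past 2.5 rad), and the basket stands upright within 40 mm of where it was (x of tube_0_mid in the frame of discard_basket between -0.05 and 0.05 m and y of tube_0_mid in the frame of discard_basket between -0.07 and 0.07 m and z of tube_0_mid in the frame of discard_basket between 0 and 0.075 m and x of tube_1_mid in the frame of discard_basket between -0.05 and 0.05 m and y of tube_1_mid in the frame of discard_basket between -0.07 and 0.07 m and z of tube_1_mid in the frame of discard_basket between 0 and 0.075 m and x of tube_2_mid in the frame of discard_basket between -0.05 and 0.05 m and y of tube_2_mid in the frame of discard_basket between -0.07 and 0.07 m and z of tube_2_mid in the frame of discard_basket between 0 and 0.075 m and angle between each of sample_box, discard_basket's own z axis and vertical below 0.1 rad and height (world z) of sample_box between -0.008 and 0.008 m and value of joint box_lid above 2.5 rad and linear speed of sample_box below 0.02 m/s and height (world z) of discard_basket below 0.01 m and distance of discard_basket from where it was at the start of the episode below 0.04 m); the robot touches nothing.
It fails at once if the box is tipped by more than 0.6 rad while its lid is not back (under 2 rad) (angle between sample_box's own z axis and vertical above 0.6 rad and value of joint box_lid below 2 rad).
It fails at once if the squeeze bottle, carton, beaker, marker pen or forceps is shoved by more than 30 mm (distance of any of spray, tip_carton, beaker, marker, tweezers from where it was at the start of the episode above 0.03 m).
It also fails if it takes over 64 s, if anything falls off the work surface, if the arm or the gripper's body presses on something with over 40 N, if the wrist force passes 120 N, or if a joint passes its speed limit or range.

ROBOT

A 7-joint arm with a two-finger parallel gripper is mounted at the origin on a cart in front of the work surface, level with it; the furniture and walls round the work are solid. World frame = base frame: x ahead of the robot, y to its left, z up, the work surface at z = 0. Lengths are in mm, angles in rad, forces in N, time in s.
With the tool pointing down it reaches from about 425 to 875 mm from the base axis. Payload 4.7 kg.
Tool frame: the origin (TCP) lies between the finger pads; the fingertips stand 17 mm ahead of it and the grasp point (between the pads) lies 2 mm behind it; z points along the fingers, y is the direction in which the jaws open and shut (so a half turn about z gives the same grasp; the last joint's range is limited). The gripper opens to 85 mm and grips with 20 to 120 N. Pads are 22 mm wide; open, the fingers measure 114 mm over their backs; the gripper's body (76 mm by 85 mm) begins 54 mm behind the grasp point. The pads swing forward as they close: fully open they stand 13 mm farther back than shut.
Start: joints at [-1.153, 0.321, -0.07, 1.45, 0.023, 1.371, -0.057], TCP at [255.422, 597.731, 248.349] pointing down, gripper open.
Joint ranges: [-2.86, 2.86], [-0.3, 2.09], [-1.38, 1.24], [0.06, 2.45], [-1.56, 4.7], [0.09, 2.05], [-2.69, 2.69]. Speed limits (rad/s): [2.57, 2.57, 3.14, 3.14, 3.14, 3.14, 3.14].

INTERFACE

Orientations are given as a rotation vector (axis times angle).
In Python, from bench import get_obs, snapshot, finish_job, search_frame gives the robot as it stands.
- The arm moves only by the shell command python3 -m handwheel 'ROWS' [FORCE]. ROWS is JSON, a list of rows, each a list of 3 entries, a list of its own where there are three numbers: the turn, a rotation vector about the tool's x, y, z in degrees, then the shift along the tool's x, y, z in mm, then the opening, from -1 (shut) to 1 (fully open). A call has 1 to 10 rows; each row shifts and turns the commanded pose from where the row before left it, along the tool's axes as they then stand; what a row does not reach is not made up. A row lasts 1/10 s, in which the tool goes at most 50 mm and 8.59 degrees, less where a joint would pass 70% of its speed; a pose out of reach is approached as far as the arm can. A call is refused whole if a number of a shift passes 50 or a number of a turn 8.59, either way. A call with a gripper value outside its range is refused whole. The fingers move at their own pace and stop on an object; FORCE is the grip in N (left out, the last holds). Time passes only in rows, so rows that do not move let the fingers close. It gives the time, the measured TCP pose, the force and the opening at its end, in the units of the state.
- get_obs(): the state, without advancing time (a new reading comes with each control period).
- snapshot(name): name is "scene" or "top" or "wrist"; returns a dict with "color" (384x512x3 uint8, red, green, blue), "fx", "fy", "cx", "cy" (pixels), "R" (3x3) and "t" (3): a world point X has camera coordinates R X + t; the wrist camera has in their place "hand_eye" (4x4, takes a point from camera to tool coordinates, whose origin is the TCP and whose axes are the flange's). Camera axes: x right, y down, z forward; pixel columns grow to the right and rows downward; lengths in mm; the calibration is good to about 2 mm. A picture is of the moment at which its call begins: read the wrist's pose just before it. There is no depth.
- finish_job(): hands the job in, once; it reports no verdict.
Trained networks look in a picture, given as the dict that the camera call returned (one of the last four; its "shot" number tells which), for a name from the list of things; names that differ only in an ending like _2 or _b are one class to them, and where a whole thing is asked for, a point or a joint stands for the part that bears it (a point fixed in the world has none). Each returns a list of dicts, best first, with "confidence" (0 to 1); they miss things now and then, are a little off and sometimes report something else, mostly with a low value. They report only what shows in the picture. A call takes as long as a camera call.
- search_frame(picture, name): "position" ([x, y, z] in mm, in world coordinates, good to about 4 mm: the middle of the surface that is visible of it).
The state is a dict: "clock": time; "joint_pos": joint angles; "joint_vel": joint speeds; "effort": joint torques, N m; "ee_pos": TCP position; "orientation": TCP orientation; "force": force on the tool from outside, world axes, zero at the start; "wrist_torque": the same for the moment, N m; "gripper_width": finger opening in mm.
Only numpy, scipy, OpenCV 4.12 (cv2) and the standard library are available. Lean on these libraries where they do the work, as an engineer would, in place of code of your own. Each camera call takes 0.05 s, during which the arm holds its last target. There are 200 camera calls.

## Working session

There is one attempt and no reset: what is moved stays moved. The work goes in short steps, Python scripts to look and compute and a shell command to move; the robot and the scene stay as the last step left them, time stands still between calls to the robot, and variables do not carry over. Pictures are saved under pics/ and viewed, on a budget of 10 in all, crops included, one or two more only if the job needs it, and the job is handed in when it is done.

```bash
ls; mkdir -p pics
python3 - <<'E'
from bench import *
import cv2,numpy as np
o=get_obs();print(o)
ims=[]
for c in("scene","top"):
    s=snapshot(c);ims.append(s['color'])
    print(c,s['t'],np.array(s['R']).round(3).tolist(),s['fx'])
    for n in["sample_box","box_lid","lid_pull","lid_hinge","discard_basket","spray","tip_carton","beaker","marker","tweezers"]:
        r=search_frame(s,n);print(n,[(np.round(q['position']).tolist(),round(q['confidence'],2)) for q in r[:2]])
    cv2.imwrite(f'pics/{c}0.png',s['color'][:,:,::-1])
E
```

```text
pics
{'clock': 0.0, 'joint_pos': array([-1.15293906,  0.32184975, -0.07007263,  1.45169127,  0.02262463,
        1.37081322, -0.05691954]), 'joint_vel': array([ 6.89906769e-05,  4.47834183e-04,  7.10716946e-04, -8.85984123e-04,
       -8.82910637e-04,  2.22193057e-03, -6.14057371e-04]), 'effort': array([ 6.77248022e-05, -4.93581069e+01, -3.82002974e-01, -3.14335763e+01,
        1.30424055e-02,  1.13579285e-02,  1.28956259e-05]), 'ee_pos': array([255.22485824, 597.23312932, 247.19785548]), 'orientation': array([-6.29859424e-01, -3.07752766e+00,  3.07266206e-03]), 'force': array([-0.98240501, -0.68534222,  0.38447359]), 'wrist_torque': array([-0.00050316,  0.00824976, -0.05598745]), 'gripper_width': 85.62564623067769}
scene [-340.53723309  281.4614635   623.3358031 ] [[0.901, -0.435, -0.012], [-0.226, -0.445, -0.866], [0.371, 0.783, -0.499]] 427.5272230781787
sample_box [([477.0, 220.0, 44.0], 0.94), ([416.0, 489.0, 48.0], 0.3)]
box_lid [([486.0, 213.0, 47.0], 0.7)]
lid_pull [([483.0, 218.0, 45.0], 0.83)]
lid_hinge [([477.0, 223.0, 41.0], 0.56)]
discard_basket [([472.0, 221.0, 43.0], 0
[... 155 characters left out ...]
.0, 222.0, 43.0], 0.19)]
marker [([365.0, 240.0, 10.0], 0.63), ([449.0, -3.0, 45.0], 0.47)]
tweezers [([575.0, 456.0, 9.0], 0.69)]
top [274.49804505 509.45272183 903.13026321] [[-0.018, -1.0, -0.02], [-0.99, 0.021, -0.142], [0.143, 0.017, -0.99]] 348.9211731444531
sample_box [([480.0, 242.0, 41.0], 0.84)]
box_lid [([483.0, 240.0, 44.0], 0.61), ([647.0, 382.0, 89.0], 0.52)]
lid_pull [([646.0, 383.0, 89.0], 0.69), ([483.0, 242.0, 47.0], 0.62)]
lid_hinge [([483.0, 240.0, 45.0], 0.63)]
discard_basket [([446.0, -20.0, 30.0], 0.94)]
spray [([616.0, 322.0, 113.0], 0.73)]
tip_carton [([648.0, 384.0, 88.0], 0.59)]
beaker [([415.0, 513.0, 44.0], 0.97)]
marker [([370.0, 246.0, 11.0], 0.49)]
tweezers []
```

View both.

Run:
```python
import cv2
a=cv2.imread('pics/top0.png');b=cv2.imread('pics/scene0.png')
a=cv2.resize(a[130:384,90:480],None,fx=2,fy=2,interpolation=cv2.INTER_CUBIC)
cv2.imwrite('pics/top0c.png',a)
```

```text
(no output)
```

View pics/top0c.png

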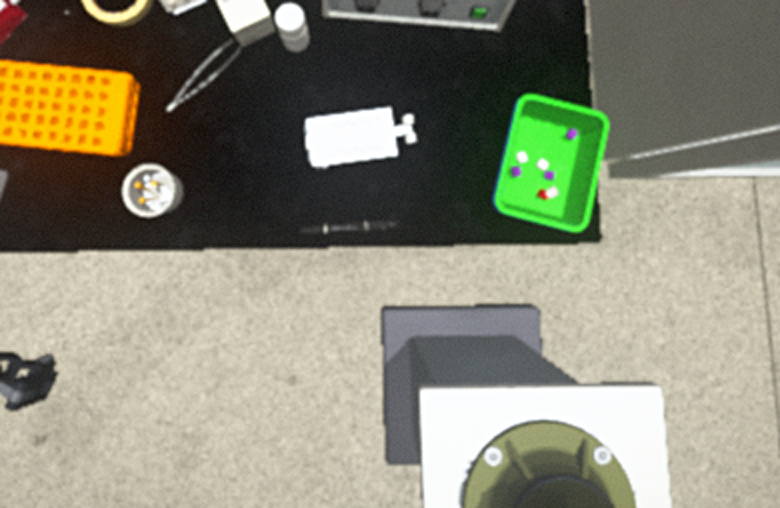

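View pics/scene0.png

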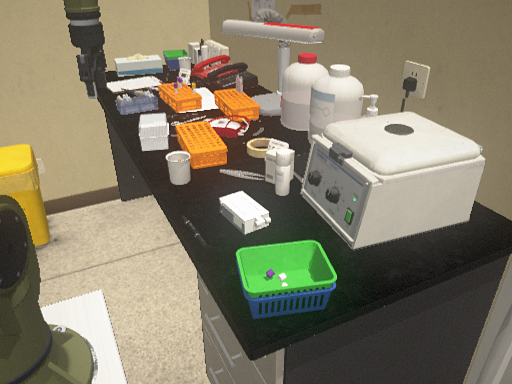

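The top view shows the lid at about (350,137) in the crop, with its T‑pull at (405,128) pointing to −y. The basket is at (550,163) with its long side roughly along world x. The scene view agrees: pull end faces the basket. Next I'll take corners from the picture for yaw.

```bash
cat > h.py <<'E'
from bench import *
import cv2,numpy as np
from scipy.spatial.transform import Rotation as Ro
def back(s,uv,z):
    R=np.array(s['R']);t=np.array(s['t']);c=-R.T@t
    uv=np.atleast_2d(np.asarray(uv,float))
    d=np.c_[(uv[:,0]-s['cx'])/s['fx'],(uv[:,1]-s['cy'])/s['fy'],np.ones(len(uv))]@R
    return c+d*((z-c[2])/d[:,2])[:,None]
def T():
    o=get_obs();return np.array(o['ee_pos']),Ro.from_rotvec(o['orientation']).as_matrix(),o
def wristcam():
    p,R,o=T();s=snapshot('wrist');H=np.array(s['hand_eye'])
    Rwc=R@H[:3,:3];c=R@H[:3,3]+p
    s2=dict(s);s2['R']=Rwc.T;s2['t']=-Rwc.T@c
    return s,s2
def blob(mask,near):
    n,l,st,ce=cv2.connectedComponentsWithStats(mask.astype(np.uint8))
    ok=[i for i in range(1,n) if st[i,4]>60]
    i=min(ok,key=lambda i:np.hypot(*(ce[i]-near)))
    return (l==i)
def to_tool(dw):
    p,R,o=T();return R.T@np.asarray(dw)
E
python3 - <<'E'
from h import *
s=snapshot('top');im=s['color'].astype(int)
m=blob(im.min(2)>120,(265,198))
ys,xs=np.nonzero(m);print('px',len(xs),xs.min(),xs.max(),ys.min(),ys.max())
lid=cv2.morphologyEx(m.astype(np.uint8),cv2.MORPH_OPEN,np.ones((11,11)))
ys,xs=np.nonzero(lid);P=back(s,np.c_[xs,ys],45)[:,:2].astype(np.float32)
r=cv2.minAreaRect(P);print('lid rect',r,cv2.boxPoints(r).round(1).tolist())
pl=m&(cv2.dilate(lid,np.ones((3,3)))==0)
ys,xs=np.nonzero(pl);k=xs>283;Q=back(s,np.c_[xs,ys][k],46);
print('pull extents',Q[:,:2].min(0),Q[:,:2].max(0))
k2=blob(pl,(292,194));ys,xs=np.nonzero(k2)
Q=back(s,np.c_[xs,ys],46)[:,:2]; print(Q.mean(0), cv2.minAreaRect(Q.astype(np.float32)))
g=(im[:,:,1]>im[:,:,0]+50)&(im[:,:,1]>im[:,:,2]+50)
ys,xs=np.nonzero(blob(g,(365,210)));P=back(s,np.c_[xs,ys],75)[:,:2].astype(np.float32)
r=cv2.minAreaRect(P);print('basket',r,cv2.boxPoints(r).round(1).tolist())
p,R,o=T();print(p,R.round(3).tolist())
E
```

```text
px 1243 242 297 183 213
lid rect ((483.9156799316406, 243.12022399902344), (68.07413482666016, 120.71565246582031), 6.316438674926758) [[443.3999938964844, 299.3999938964844], [456.70001220703125, 179.39999389648438], [524.4000244140625, 186.89999389648438], [511.1000061035156, 306.8999938964844]]
pull extents [474.38341327 157.86763158] [523.49310929 191.44045785]
[493.52414259 167.53976331] ((493.3519592285156, 168.40890502929688), (21.313892364501953, 37.63121795654297), 88.80178833007812)
basket ((443.4737548828125, -14.2257080078125), (123.24891662597656, 163.4640350341797), 73.86348724365234) [[347.79998779296875, -50.70000076293945], [504.8999938964844, -96.0999984741211], [539.0999755859375, 22.299999237060547], [382.1000061035156, 67.69999694824219]]
[255.43044269 597.72795283 248.34586291] [[-0.92, 0.393, 0.0], [0.393, 0.92, 0.0], [-0.0, 0.0, -1.0]]
```

```bash
python3 -m handwheel '[[[0,0,0],[-38.8,-30.2,0],1],[[0,0,0],[-38.8,-30.2,0],1],[[0,0,0],[-38.8,-30.2,0],1],[[0,0,0],[-38.8,-30.2,0],1],[[0,0,0],[-38.8,-30.2,0],1],[[0,0,0],[-38.8,-30.2,0],1],[[0,0,0],[-38.8,-30.2,0],1],[[0,0,0],[-38.8,-30.2,0],1],[[0,0,0],[-38.8,-30.2,0],1],[[0,0,0],[-38.5,-30.4,0],1]]' 30; python3 -m handwheel '[[[0,0,7.6],[0,0,8],1],[[0,0,7.6],[0,0,8],1],[[0,0,7.6],[0,0,8],1],[[0,0,7.6],[0,0,8],1],[[0,0,7.6],[0,0,8],1],[[0,0,7.6],[0,0,8],1],[[0,0,7.6],[0,0,8],1],[[0,0,7.4],[0,0,8],1],[[0,0,0],[0,0,0],1]]'
python3 - <<'E'
from h import *
s,w=wristcam();cv2.imwrite('pics/w1.png',s['color'][:,:,::-1])
p,R,o=T();print(p,R.round(3).tolist(),o['joint_pos'])
for n in["lid_pull","box_lid","sample_box"]:
    print(n,[(np.round(q['position']).tolist(),round(q['confidence'],2)) for q in search_frame(s,n)[:2]])
print(w['R'].round(2).tolist(),w['t'])
c=-w['R'].T@w['t'];print('cam',c)
def pr(X):
    q=w['R']@X+w['t'];return q[0]/q[2]*w['fx']+w['cx'],q[1]/q[2]*w['fy']+w['cy']
print(pr(np.array([492.5,165.6,41])))
E
```

```text
clock: 2.15
ee_pos: [493.9, 165.7, 248.8]
orientation: [0.63, 3.077, 0.002]
force: [0.2, 1.5, -0.8]
gripper_width: 85.1
clock: 3.05
ee_pos: [492.5, 167.3, 183.4]
orientation: [-2.097, -2.339, 0.003]
force: [-1.1, -1.5, 0.1]
gripper_width: 85.2
[492.91765887 167.42566561 184.09246984] [[-0.112, 0.994, -0.001], [0.994, 0.112, -0.0], [-0.0, -0.001, -1.0]] [-0.67630788  0.08691989  0.31470659  1.86508055 -0.02881152  1.19472731
 -0.24001806]
lid_pull [([483.0, 248.0, 44.0], 0.85)]
box_lid [([482.0, 248.0, 47.0], 0.97)]
sample_box [([482.0, 247.0, 44.0], 0.81)]
[[0.99, 0.11, -0.0], [0.1, -0.94, 0.32], [0.03, -0.32, -0.95]] [-507.57767805   86.67649353  356.75406981]
cam [483.87975011 251.53283829 308.24178629]
(np.float64(262.7590123734447), np.float64(185.7377887550797))
```

View pics/w1.png

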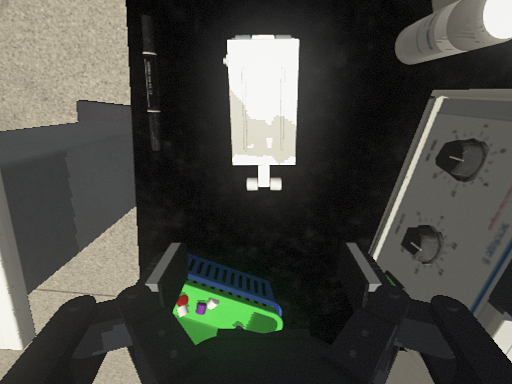

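The roller shows at (264,184), and my estimate projects to (263,186), within 2 mm. Descending and pinching.

```bash
python3 -m handwheel '[[[0,0,0],[0,1,35],1],[[0,0,0],[0,0,35],1],[[0,0,0],[0,0,30],0.6],[[0,0,0],[0,0,22],0.4],[[0,0,0],[0,0,14],0.2],[[0,0,0],[0,0,0],0.2]]' 25;  python3 -m handwheel '[[[0,0,0],[0,0,0],-1],[[0,0,0],[0,0,0],-1],[[0,0,0],[0,0,0],-1],[[0,0,0],[0,0,0],-1],[[0,0,0],[0,0,0],-1]]' 25
python3 - <<'E'
from h import *
s,w=wristcam();cv2.imwrite('pics/w2.png',s['color'][:,:,::-1])
p,R,o=T();print(p,o['gripper_width'],o['force'])
E
```

```text
clock: 3.85
ee_pos: [493.2, 167.2, 47.0]
orientation: [-2.095, -2.34, 0.004]
force: [-0.7, 0.8, 0.5]
gripper_width: 51.0
clock: 4.35
ee_pos: [494.9, 167.8, 49.3]
orientation: [2.096, 2.339, 0.002]
force: [-1.2, -0.5, 4.8]
gripper_width: 34.9
[494.89058808 167.81877242  49.30022299] 34.660041889579134 [-1.13812715 -1.25537789  6.32352808]
```

View pics/w2.png

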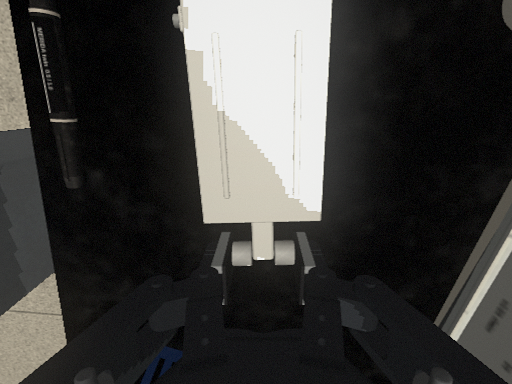

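Pads sit on both roller ends, with the roller at (263,252) and an opening of 34.7 mm against 36 nominal. Swinging the arc about the hinge.

```bash
python3 -m handwheel '[[[0,0,0],[1.5,0,-20.2],-1],[[0,0,0],[4.5,0,-19.7],-1],[[0,0,0],[7.4,0,-18.8],-1],[[0,0,0],[10.1,0,-17.5],-1],[[0,0,0],[12.6,0,-15.8],-1],[[0,0,0],[14.9,0,-13.7],-1],[[0,0,0],[16.7,0,-11.3],-1],[[0,0,0],[18.3,0,-8.7],-1],[[0,0,0],[0,0,0],-1]]'
python3 - <<'E'
from h import *
s=snapshot('scene');cv2.imwrite('pics/s2.png',cv2.resize(s['color'][100:330,130:400,::-1],None,fx=2.5,fy=2.5))
E
```

```text
clock: 5.3
ee_pos: [484.0, 256.6, 175.4]
orientation: [-2.091, -2.343, -0.003]
force: [-2.2, -1.9, 3.0]
gripper_width: 34.8
```

View pics/s2.png

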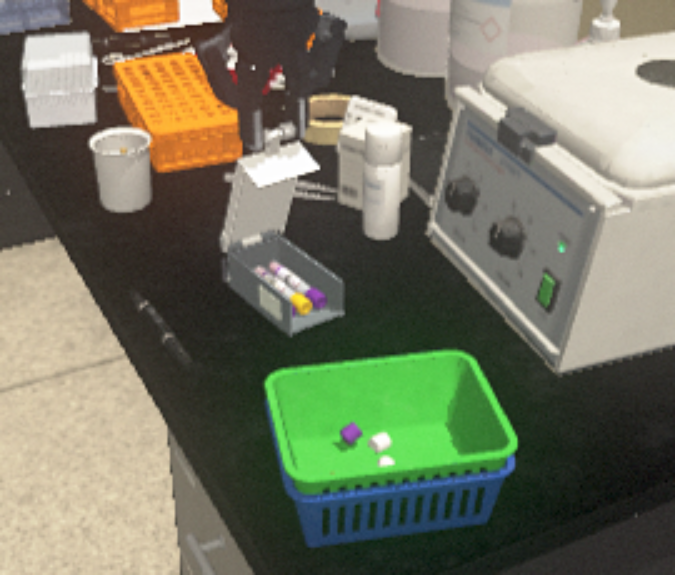

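The lid follows: it stands nearly upright with the roller still pinched at (280,130), and the box is level with the tubes inside at (290,285). Continuing.

```bash
python3 -m handwheel '[[[0,0,0],[19.4,0,-5.9],-1],[[0,0,0],[20,0,-2.9],-1],[[0,0,0],[20.2,0,0.1],-1],[[0,0,0],[20,0,3.1],-1],[[0,0,0],[19.3,0,6.1],-1],[[0,0,0],[18.2,0,8.9],-1],[[0,0,0],[16.6,0,11.5],-1],[[0,0,0],[14.7,0,13.9],-1],[[0,0,0],[12.5,0,15.9],-1],[[0,0,0],[10,0,17.6],-1]]';python3 -m handwheel '[[[0,0,0],[0,0,0],-1],[[0,0,0],[0,0,0],-1]]'
python3 - <<'E'
from h import *
s=snapshot('scene');cv2.imwrite('pics/s3.png',cv2.resize(s['color'][100:330,130:400,::-1],None,fx=2.5,fy=2.5))
E
```

```text
clock: 6.35
ee_pos: [465.8, 423.6, 103.5]
orientation: [2.097, 2.339, -0.001]
force: [-3.5, 0.7, 0.3]
gripper_width: 35.2
clock: 6.55
ee_pos: [466.3, 422.1, 104.3]
orientation: [2.096, 2.338, -0.003]
force: [-3.2, 0.8, -0.0]
gripper_width: 35.0
```

View pics/s3.png

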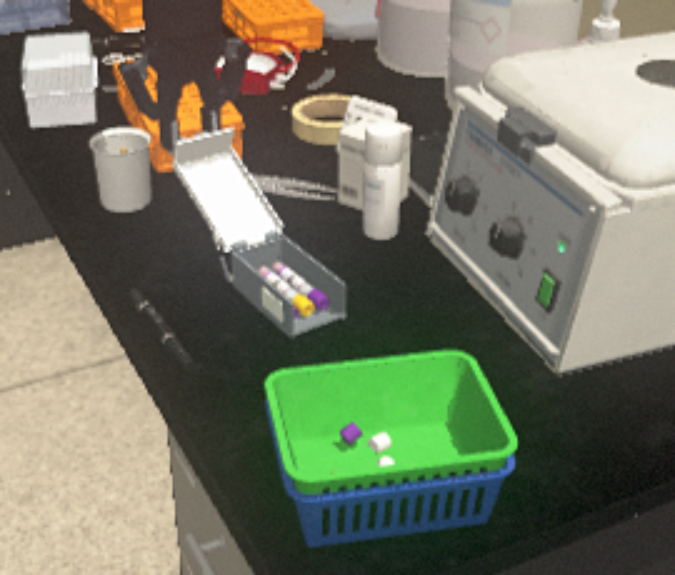

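```bash
python3 -m handwheel '[[[0,0,0],[0,0,0],0.3],[[0,0,0],[0,0,0],0.3],[[0,0,0],[0,0,-10],0.3],[[0,0,0],[0,0,-40],0.3],[[0,0,0],[0,0,-40],1],[[0,0,0],[-48,0,-10],1],[[0,0,0],[-48,0,0],1],[[0,0,0],[-48,0,0],1],[[0,0,0],[-48,0,0],1],[[0,0,0],[-48,0,0],1]]' ;python3 -m handwheel '[[[0,0,0],[0,0,0],1]]'
python3 - <<'E'
from h import *
s,w=wristcam();cv2.imwrite('pics/w3.png',s['color'][:,:,::-1])
p,R,o=T();print(p,R.round(3).tolist(),o['joint_pos'])
for n in["lid_pull","box_lid","sample_box","lid_hinge","box_mouth","tube_0_mid"]:
    print(n,[(np.round(q['position']).tolist(),round(q['confidence'],2)) for q in search_frame(s,n)[:3]])
def pr(X):
    q=w['R']@X+w['t'];return (round(q[0]/q[2]*w['fx']+w['cx']),round(q[1]/q[2]*w['fy']+w['cy']))
c=np.array([483.9,243.1]);ex=np.array([-.11,.994]);ey=np.array([-.994,-.11])
for a,b in((-54,-29),(-54,29),(54,-29),(54,29)): print(a,b,pr(np.r_[c+a*ex+b*ey,40]))
E
```

```text
clock: 7.6
ee_pos: [493.1, 182.0, 207.4]
orientation: [2.096, 2.338, 0.004]
force: [1.0, 0.3, 0.1]
gripper_width: 85.3
clock: 7.7
ee_pos: [494.7, 175.5, 207.6]
orientation: [2.108, 2.324, 0.001]
force: [-0.7, -0.0, 0.5]
gripper_width: 85.6
[493.96408167 179.92695924 207.52209576] [[-0.101, 0.995, 0.003], [0.995, 0.101, 0.001], [0.0, 0.003, -1.0]] [-0.70005727  0.07638674  0.31580825  1.82718405 -0.02456998  1.23887197
 -0.27567136]
lid_pull [([476.0, 321.0, 47.0], 0.9)]
box_lid [([476.0, 320.0, 47.0], 0.94), ([470.0, 248.0, 19.0], 0.73)]
sample_box [([478.0, 302.0, 38.0], 0.87), ([501.0, 250.0, 19.0], 0.55), ([365.0, 255.0, 15.0], 0.47)]
lid_hinge [([478.0, 303.0, 41.0], 0.84)]
box_mouth [([476.0, 304.0, 46.0], 0.88)]
tube_0_mid [([503.0, 250.0, 18.0], 0.95)]
-54 -29 (285, 165)
-54 29 (234, 166)
54 -29 (286, 59)
54 29 (228, 60)
```

View pics/w3.png

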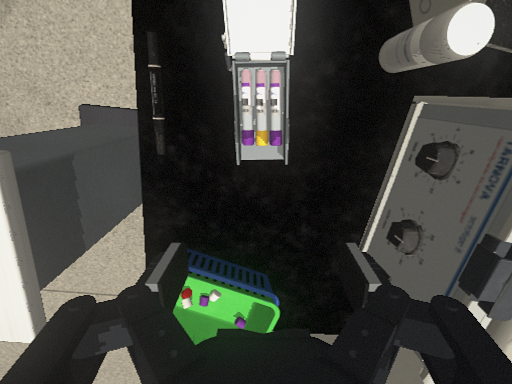

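The open box has its mouth corners at (236,163) and (288,163). The three tubes are inside and the lid lies back. It sits about 2 mm to +x of my estimate.

```bash
python3 -m handwheel '[[[0,0,0],[32,-1,30],1],[[0,0,0],[32,-1,30],1],[[0,0,0],[0,0,0],1],[[0,0,0],[0,0,0],1]]'
python3 - <<'E'
from h import *
P=[]
s,w=wristcam()
for i in range(2):
    P.append(T()[0]);snapshot('top')
p,R,o=T();P.append(p);print(np.round(P,1).tolist(),R.round(3).tolist())
d=np.array([486,243.5,26])-np.mean(P,0);print(R.T@d)
im=s['color'];cv2.imwrite('pics/w4.png',im[:,:,::-1])
E
```

```text
clock: 8.45
ee_pos: [482.3, 249.1, 144.6]
orientation: [-2.092, -2.343, 0.004]
force: [0.6, -0.3, 0.2]
gripper_width: 85.1
[[483.4, 248.1, 145.7], [484.0, 247.6, 146.3], [484.3, 247.3, 146.6]] [[-0.108, 0.994, 0.002], [0.994, 0.108, 0.0], [0.0, 0.002, -1.0]]
[ -4.42549947   1.4591517  120.19735748]
```

```bash
python3 -m handwheel '[[[0,0,0],[-4,1.5,40],1],[[0,0,0],[0,0,40],1],[[0,0,0],[0,0,25],1],[[0,0,0],[0,0,14],1],[[0,0,0],[0,0,0],1],[[0,0,0],[0,0,0],-1],[[0,0,0],[0,0,0],-1],[[0,0,0],[0,0,0],-1],[[0,0,0],[0,0,0],-1],[[0,0,0],[0,0,0],-1]]' 60
python3 -m handwheel '[[[0,0,0],[0,0,-10],-1],[[0,0,0],[0,0,-30],-1],[[0,0,0],[0,0,-40],-1],[[0,0,0],[0,0,-40],-1],[[0,0,0],[0,0,0],-1],[[0,0,0],[0,0,0],-1]]' 60
python3 - <<'E'
from h import *
s=snapshot('scene');cv2.imwrite('pics/s4.png',cv2.resize(s['color'][100:330,130:400,::-1],None,fx=2.5,fy=2.5))
p,R,o=T();print(p,R.round(3).tolist(),o['joint_pos'],o['force'],o['wrist_torque'])
E
```

```text
clock: 9.6
ee_pos: [486.8, 244.7, 29.0]
orientation: [2.096, 2.339, 0.006]
force: [-0.7, -1.5, 6.3]
gripper_width: 57.0
clock: 10.2
ee_pos: [485.1, 244.0, 147.2]
orientation: [2.096, 2.34, 0.001]
force: [0.2, -0.7, -6.4]
gripper_width: 56.7
[484.07882665 243.40040038 145.54736875] [[-0.109, 0.994, -0.002], [0.994, 0.109, -0.001], [-0.001, -0.002, -1.0]] [-0.75944887  0.16959734  0.26897118  1.85639572 -0.04966359  1.12456315
 -0.36304378] [ 0.09056447 -0.22382037 -6.08588483] [-0.1639106   0.03746711  0.03988597]
```

View pics/s4.png

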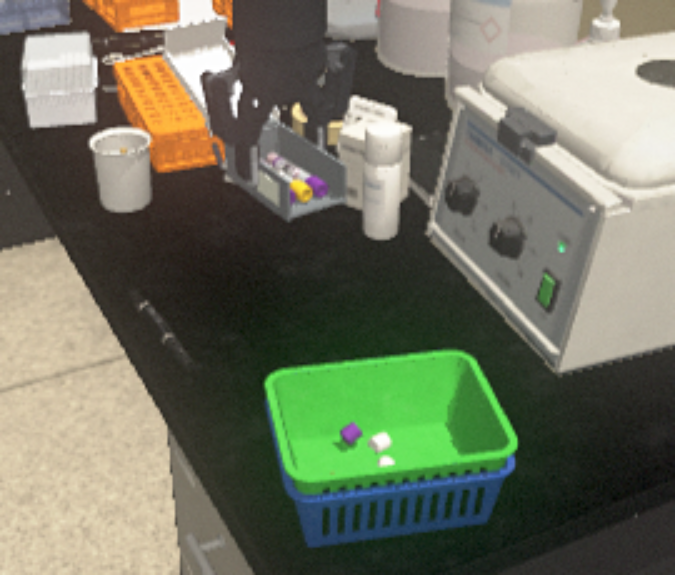

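Lifted with the box level, the tubes still inside at (290,180) and the lid back. Carrying it slowly so the tubes stay behind the lip.

```bash
python3 -m handwheel '[[[0,0,0],[-6,-2,0],-1],[[0,0,0],[-12,-3,0],-1],[[0,0,0],[-12,-3,0],-1],[[0,0,0],[-12,-3,0],-1],[[0,0,0],[-12,-3,0],-1],[[0,0,0],[-12,-3,0],-1],[[0,0,0],[-12,-3,0],-1],[[0,0,0],[-12,-3,0],-1],[[0,0,0],[-12,-3,0],-1],[[0,0,0],[-12,-3,0],-1]]';python3 -m handwheel '[[[0,0,0],[-12,-3,0],-1],[[0,0,0],[-12,-3,0],-1],[[0,0,0],[-12,-3,0],-1],[[0,0,0],[-12,-3,0],-1],[[0,0,0],[-12,-3,0],-1],[[0,0,0],[-12,-2,0],-1],[[0,0,0],[-12,-2,0],-1],[[0,0,0],[-10,-2,0],-1],[[0,0,0],[-6,0,0],-1],[[0,0,0],[0,0,0],-1]]';python3 -m handwheel '[[[0,0,4],[0,0,0],-1],[[0,0,5],[0,0,0],-1],[[0,0,5],[0,0,0],-1],[[0,0,5],[0,0,0],-1],[[0,0,3.4],[0,0,0],-1],[[0,0,0],[0,0,0],-1]]'
python3 - <<'E'
from h import *
p,R,o=T();print(p,R.round(3).tolist(),o['joint_pos'],o['force'])
print('to goal, tool',R.T@(np.array([455.5,27,147])-p))
E
```

```text
clock: 11.25
ee_pos: [468.8, 126.5, 146.8]
orientation: [2.097, 2.339, 0.0]
force: [-0.8, 0.1, -5.6]
gripper_width: 56.6
clock: 12.25
ee_pos: [459.2, 24.8, 146.8]
orientation: [2.098, 2.338, 0.0]
force: [-0.1, -0.1, -5.3]
gripper_width: 57.0
clock: 12.85
ee_pos: [459.0, 26.5, 146.7]
orientation: [-2.51, -1.889, -0.0]
force: [-0.4, 0.4, -5.1]
gripper_width: 56.7
[459.02993289  26.53354186 146.69685006] [[0.277, 0.961, -0.0], [0.961, -0.277, 0.0], [0.0, -0.0, -1.0]] [-0.55245918 -0.01764186  0.43649286  2.04622059  0.00801534  1.11134946
 -0.40028054] [-0.41782256  0.43513355 -5.08686787]
to goal, tool [-0.52961128 -3.521025   -0.30299198]
```

```bash
python3 -m handwheel '[[[0,4,0],[0,-2,0],-1],[[0,4,0],[0,-1.5,0],-1],[[0,4,0],[0,0,0],-1],[[0,4,0],[0,0,0],-1],[[0,0,0],[0,0,0],-1]]'
python3 - <<'E'
from h import *
p,R,o=T();print(p,R.round(3).tolist(),o['joint_pos'].round(3),o['force'])
print('tilt',np.degrees(np.arccos(-R[2,2])))
E
```

```text
clock: 13.35
ee_pos: [455.1, 24.9, 146.3]
orientation: [-2.365, -1.774, -0.332]
force: [-0.5, -0.1, -6.4]
gripper_width: 56.9
[455.11313787  24.91232586 146.31184557] [[0.269, 0.96, 0.077], [0.923, -0.28, 0.264], [0.275, -0.0, -0.961]] [-0.476 -0.074  0.554  2.12  -0.272  1.043 -0.074] [-0.53324318 -0.11011222 -6.39462862]
tilt 15.9817960033229
```

```bash
python3 -m handwheel '[[[0,6,0],[0,0,0],-1],[[0,6,0],[0,0,0],-1],[[0,6,0],[0,0,0],-1],[[0,6,0],[0,0,0],-1],[[0,6,0],[0,0,0],-1],[[0,6,0],[0,0,0],-1],[[0,0,0],[0,0,0],-1],[[0,0,0],[0,0,0],-1],[[0,0,0],[0,0,0],-1]]'
python3 - <<'E'
from h import *
p,R,o=T();print(p,R.round(3).tolist(),o['joint_pos'].round(3),o['force'])
print('tilt',np.degrees(np.arccos(-R[2,2])))
s=snapshot('scene');cv2.imwrite('pics/s5.png',cv2.resize(s['color'][100:330,130:400,::-1],None,fx=2.5,fy=2.5))
E
```

```text
clock: 14.25
ee_pos: [456.1, 27.6, 147.3]
orientation: [-1.942, -1.465, -0.946]
force: [-0.9, 1.1, -4.8]
gripper_width: 57.1
[456.10111215  27.60345565 147.31090403] [[0.169, 0.961, 0.217], [0.594, -0.275, 0.756], [0.787, 0.001, -0.617]] [-0.262  0.197  0.803  2.195 -1.035  1.363  0.809] [-0.889916    1.05945594 -4.81237079]
tilt 51.88524706055132
```

View pics/s5.png

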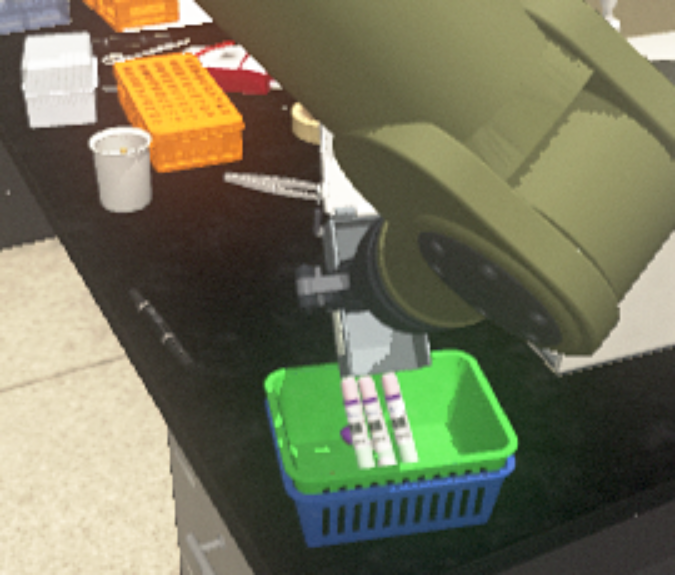

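The three tubes stand out of the mouth at (350–405, 380–465) in the basket, caps down. Retreating along the box axis while still tilted, then levelling.

```bash
python3 -m handwheel '[[[0,0,0],[0,0,0],-1],[[0,0,0],[0,0,0],-1],[[0,0,0],[8,0,0],-1],[[0,0,0],[12,0,0],-1],[[0,0,0],[12,0,0],-1],[[0,0,0],[12,0,0],-1],[[0,0,0],[12,0,0],-1],[[0,0,0],[8,0,0],-1],[[0,0,0],[0,0,0],-1],[[0,0,0],[0,0,0],-1]]'
python3 - <<'E'
from h import *
p,R,o=T();print(p,o['joint_pos'].round(3),o['force'])
s=snapshot('scene');a=cv2.resize(s['color'][100:330,180:350,::-1],None,fx=2.3,fy=2.3)
w=snapshot('wrist')['color'][:,:,::-1]
b=cv2.resize(w,(390,293));b=cv2.copyMakeBorder(b,0,a.shape[0]-293,0,0,0)
cv2.imwrite('pics/s6.png',np.hstack([a,b]))
E
```

```text
clock: 15.3
ee_pos: [466.3, 64.7, 197.2]
orientation: [-1.942, -1.461, -0.948]
force: [0.1, -0.2, -5.4]
gripper_width: 57.0
[466.32176389  64.68451004 197.17267364] [-0.349  0.049  0.774  2.182 -0.979  1.303  0.615] [ 0.08633705 -0.23830577 -5.37867628]
```

View pics/s6.png

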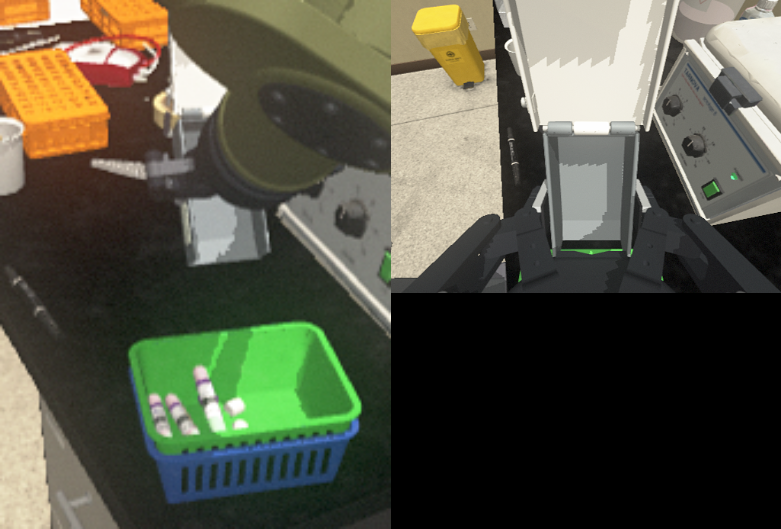

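The wrist view (right) shows the box empty and its lid back. All three tubes are in the basket, at (160,415), (180,412) and (208,400). Levelling and returning to the original spot.

```bash
python3 -m handwheel '[[[0,-3,0],[0,0,0],-1],[[0,-6,0],[0,0,0],-1],[[0,-6,0],[0,0,0],-1],[[0,-6,0],[0,0,0],-1],[[0,-6,0],[0,0,0],-1],[[0,-6,0],[0,0,0],-1],[[0,-6,0],[0,0,0],-1],[[0,-6,0],[0,0,0],-1],[[0,-5,0],[0,0,0],-1],[[0,-2,0],[0,0,0],-1]]';python3 -m handwheel '[[[0,0,0],[15,-3,0],-1],[[0,0,0],[30,-5,0],-1],[[0,0,0],[30,-6,0],-1],[[0,0,0],[30,-6,0],-1],[[0,0,0],[30,-5,0],-1],[[0,0,0],[25,-3,0],-1],[[0,0,0],[15,-2,0],-1],[[0,0,0],[0,0,0],-1]]';python3 -m handwheel '[[[0,0,-4],[0,0,15],-1],[[0,0,-5],[0,0,20],-1],[[0,0,-5],[0,0,20],-1],[[0,0,-5],[0,0,20],-1],[[0,0,-3.4],[0,0,10],-1],[[0,0,0],[0,0,0],-1],[[0,0,0],[0,0,0],-1]]'
python3 - <<'E'
from h import *
p,R,o=T();print(p,R.round(3).tolist(),o['force'])
print(R.T@(np.array([486,243.5,29])-p))
E
```

```text
clock: 16.4
ee_pos: [465.5, 66.5, 196.4]
orientation: [-2.508, -1.889, 0.007]
force: [-0.6, 0.2, -5.2]
gripper_width: 56.8
clock: 17.2
ee_pos: [485.4, 243.7, 196.4]
orientation: [-2.507, -1.89, 0.002]
force: [-0.8, 0.1, -5.7]
gripper_width: 56.4
clock: 17.9
ee_pos: [486.6, 240.0, 112.4]
orientation: [-2.101, -2.336, 0.001]
force: [-0.2, -0.3, -4.8]
gripper_width: 57.1
[486.59259581 240.032944   112.38094898] [[-0.106, 0.994, -0.0], [0.994, 0.106, -0.0], [-0.0, -0.0, -1.0]] [-0.16827377 -0.29990392 -4.77725775]
[ 3.52206882 -0.19551914 83.38051993]
```

```bash
python3 -m handwheel '[[[0,0,0],[2,0,20],-1],[[0,0,0],[0,0,30],-1],[[0,0,0],[0,0,20],-1],[[0,0,0],[0,0,8],-1],[[0,0,0],[0,0,2],-1],[[0,0,0],[0,0,0],-1],[[0,0,0],[0,0,0],-1]]';python3 -m handwheel '[[[0,0,0],[0,0,2],-1],[[0,0,0],[0,0,0],-1],[[0,0,0],[0,0,0],-1]]'
```

```text
clock: 18.6
ee_pos: [487.4, 243.7, 33.7]
orientation: [2.097, 2.339, 0.004]
force: [0.3, 0.3, -5.0]
gripper_width: 57.0
clock: 18.9
ee_pos: [486.3, 243.2, 30.5]
orientation: [2.097, 2.339, 0.001]
force: [-0.2, -0.3, -6.3]
gripper_width: 56.8
```

```bash
python3 -m handwheel '[[[0,0,0],[0,0,1.5],-1],[[0,0,0],[0,0,0],-1],[[0,0,0],[0,0,0],-1]]';python3 -m handwheel '[[[0,0,0],[0,0,1],-1],[[0,0,0],[0,0,0],-1],[[0,0,0],[0,0,0],-1]]'
```

```text
clock: 19.2
ee_pos: [486.5, 243.2, 29.1]
orientation: [2.097, 2.339, 0.001]
force: [-1.4, -0.9, -0.2]
gripper_width: 57.1
clock: 19.5
ee_pos: [486.5, 243.2, 29.0]
orientation: [-2.097, -2.339, -0.001]
force: [-4.3, -2.4, 6.9]
gripper_width: 57.0
```

Contact is made (the force went from −6 to +7 N). Releasing, rising clear, and checking.

```bash
python3 -m handwheel '[[[0,0,0],[0,0,0],0.6],[[0,0,0],[0,0,0],1],[[0,0,0],[0,0,0],1],[[0,0,0],[0,0,0],1],[[0,0,0],[0,0,-15],1],[[0,0,0],[0,0,-40],1],[[0,0,0],[0,0,-40],1],[[0,0,0],[0,0,-40],1],[[0,0,0],[-30,0,-40],1],[[0,0,0],[0,0,0],1]]'; python3 -m handwheel '[[[0,0,0],[0,0,0],1],[[0,0,0],[0,0,0],1]]'
python3 - <<'E'
from h import *
p,R,o=T();print(p,o['force'])
s=snapshot('scene');a=cv2.resize(s['color'][100:330,170:345,::-1],None,fx=2.2,fy=2.2)
w,w2=wristcam();b=cv2.resize(w['color'][:,:,::-1],(410,308));b=cv2.copyMakeBorder(b,0,a.shape[0]-308,0,0,0)
t=snapshot('top');c=cv2.resize(t['color'][180:250,320:400,::-1],(220,192));b[310:502,:220]=c
cv2.imwrite('pics/s7.png',np.hstack([a,b]))
im=t['color'].astype(int)
g=(im[:,:,1]>im[:,:,0]+50)&(im[:,:,1]>im[:,:,2]+50)
ys,xs=np.nonzero(blob(g,(365,210)));P=back(t,np.c_[xs,ys],75)[:,:2].astype(np.float32)
print('basket',cv2.minAreaRect(P))
for n in["tube_0_mid","discard_basket"]:
  print(n,[(np.round(q['position']).tolist(),round(q['confidence'],2)) for q in search_frame(s,n)[:4]],[(np.round(q['position']).tolist(),round(q['confidence'],2)) for q in search_frame(t,n)[:4]])
E
```

```text
clock: 20.5
ee_pos: [493.9, 210.6, 210.4]
orientation: [2.099, 2.33, 0.017]
force: [0.7, -0.3, 0.5]
gripper_width: 85.4
clock: 20.7
ee_pos: [488.6, 213.6, 202.1]
orientation: [-2.095, -2.339, 0.001]
force: [0.4, -0.0, -0.3]
gripper_width: 85.2
[488.58424444 213.62341522 202.06230562] [ 0.35198111 -0.02691592 -0.32317326]
basket ((481.4305419921875, -53.14768981933594), (153.55145263671875, 76.71127319335938), 31.573976516723633)
tube_0_mid [([427.0, 10.0, 46.0], 0.77)] []
discard_basket [([452.0, -14.0, 51.0], 0.56)] [([489.0, -55.0, 47.0], 0.91), ([415.0, 518.0, 44.0], 0.51)]
```

View pics/s7.png

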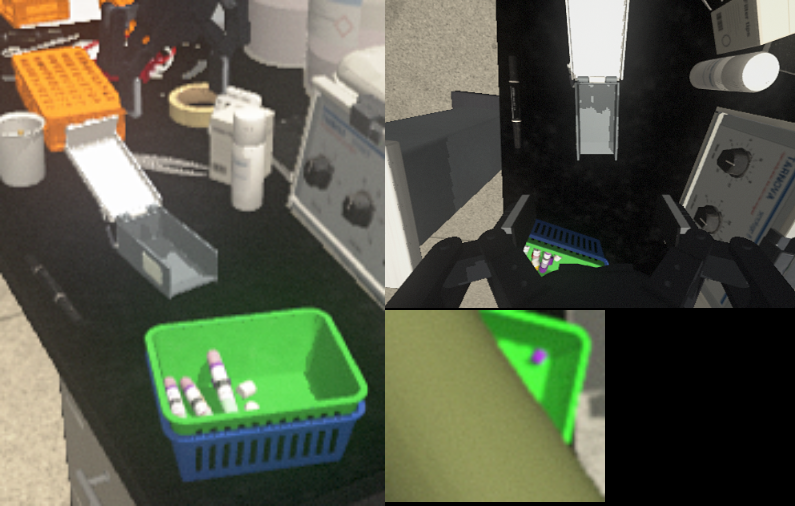

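```bash
python3 -m handwheel '[[[0,0,0],[20,0,-20],1],[[0,0,0],[45,0,-20],1],[[0,0,0],[45,0,0],1],[[0,0,0],[45,0,0],1],[[0,0,0],[45,0,0],1],[[0,0,0],[45,0,0],1],[[0,0,0],[20,0,0],1],[[0,0,0],[0,0,0],1],[[0,0,0],[0,0,0],1]]'
python3 - <<'E'
from h import *
t=snapshot('top');cv2.imwrite('pics/t8.png',cv2.resize(t['color'][130:260,220:400,::-1],None,fx=4,fy=4,interpolation=2))
im=t['color'].astype(int)
g=(im[:,:,1]>im[:,:,0]+50)&(im[:,:,1]>im[:,:,2]+50)
ys,xs=np.nonzero(blob(g,(365,210)));P=back(t,np.c_[xs,ys],75)[:,:2].astype(np.float32)
print('basket',cv2.minAreaRect(P))
E
```

```text
clock: 21.95
ee_pos: [460.5, 476.4, 241.9]
orientation: [2.096, 2.339, -0.002]
force: [-0.0, -1.1, -0.2]
gripper_width: 85.1
basket ((443.5198974609375, -14.238082885742188), (123.10640716552734, 163.24496459960938), 73.98236846923828)
```

View pics/t8.png

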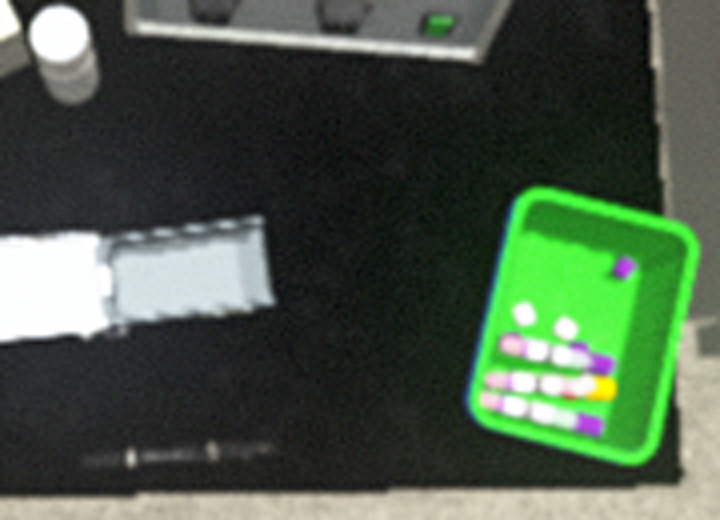

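All three tubes lie inside the basket at (555,355), (550,385) and (545,412). The basket has not moved, and the box stands empty with its lid back. Handing in.

```bash
python3 -c "from bench import *;print(finish_job())"
```

```text
the job is handed in; nothing more can be done
None
```

The job is done and handed in at about 22 s of the 64 s allowed; no verdict was reported.

- **What I did:** I pinched the roller and swung the lid over its dead point to its stop. I then gripped the box across its side walls and carried it slowly to the basket. There I tipped it 52° so the tubes slid out, and set it down upright where it had stood.
- **Last checks:**
  - **Tubes:** The final top view shows all three lying in the basket.
  - **Basket:** Its measured centre is the same as at the start to within 0.1 mm.
  - **Box:** It is empty and stands level with its lid back. The lid angle was judged by eye only, as there is no reading for it.
  - **Bystanders:** The marker, bottle, beaker, carton and forceps look undisturbed in the views. I did not measure them again.
- **What disagreed:**
  - An earlier automatic basket reading was about 55 mm off because the arm hid part of the basket. It cleared once the arm was moved aside.
  - The networks' reports for the roller, hinge and mouth were unreliable, so I used picture geometry instead.

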